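# Turn the finished tray's status marker to the tick

### The arm

A 6-joint arm with a two-finger parallel gripper is mounted at the origin on the work surface. World frame = base frame: x ahead of the robot, y to its left, z up, the work surface at z = 0. Lengths are in m, angles in rad, forces in N, time in s.
With the tool pointing down it reaches from about 0.375 to 0.975 m from the base axis. Payload 3.8 kg.
Tool frame: the origin (TCP) lies midway between the tips of the shut fingers; the grasp point (between the pads) lies 19 mm behind it; z points along the fingers, y is the line along which they close (so a half turn about z gives the same grasp; the last joint's range is limited). The gripper opens to 88 mm and grips with 3 to 60 N. Pads are 18 mm wide; open, the fingers measure 123 mm over their backs; the gripper's body (75 mm by 187 mm) begins 45 mm behind the grasp point.
Start: joints at [-1.271, 0.264, 1.604, -0, 1.274, -0.037], TCP at [0.223, -0.637, 0.239] pointing down, gripper open.
Joint ranges: [-2.63, 2.63], [-0.94, 2.18], [0.31, 2.57], [-1.31, 4.45], [0, 2.66], [-2.55, 2.55]. Speed limits (rad/s): [2.57, 2.57, 3.14, 3.14, 3.14, 3.14].

### API

Orientations are given as a rotation vector (axis times angle).
In Python, from cell import manip, inverse_kinematics, cams, order gives the robot as it stands. Calls block until the motion is done:
- manip.move_pose(position, orientation): joint-space move of the TCP to a pose.
- manip.move_linear(position, rate=0.15, rot=None): straight line of the TCP; rot=None keeps the orientation; rate is the mean speed in m/s.
- manip.set_joints(angles): joint-space move.
- manip.set_gripper(opening, force=None): finger opening in m; force is the grip in N (None keeps the last); returns when the fingers have stopped.
- manip.dwell(seconds).
- inverse_kinematics(position, orientation): joint angles nearest the present ones, or None.
- manip.state(): the state.
- cams.capture(name): name is "scene" or "top" or "wrist"; returns a dict with "image" (480x640x3 uint8, blue, green, red), "z_map" (480x640 float32, m along the optical axis (not along the pixel's ray), 0 where there is no reading), "intrinsics" (3x3 intrinsics, pixels), "position" and "orientation" of the camera in the world; the wrist camera has in their place "T_tool_cam" (4x4, takes a point from camera to tool coordinates, whose origin is the TCP and whose axes are the flange's). Camera axes: x right, y down, z forward; pixel columns grow to the right and rows downward; lengths in m; the calibration is good to about 2 mm. A picture is of the moment at which its call begins: read the wrist's pose just before it.
A pose or a line that the arm cannot do raises manip.IKError and nothing moves.
- order.close_job(): hands the job in; it is judged then, once.
The state is a dict: "clock": time; "joint_pos": joint angles; "joint_velocities": joint speeds; "tau": joint torques, N m; "tool_pos": TCP position; "tcp_rot": TCP orientation; "contact_force": force on the tool from outside, world axes, zero at the start; "moment": the same for the moment, N m; "gripper_width": finger opening in m; "grasp_force": force on a finger pad.
Only numpy, scipy, OpenCV 4.12 (cv2) and the standard library are available. Lean on these libraries where they do the work, as an engineer would, in place of code of your own. Each camera call takes 0.05 s, during which the arm holds its last target. There are 200 camera calls.

### The job

The batch in the full tray, the one with all three roller places filled, is finished: with your fingertips, swing the status plate on the stand in front of that tray up and right over its hinge until it lies flat on the other side with the tick showing, then move clear. Do not lift, carry, tip or shove the stand, and leave the other tray's marker, the rollers and the tools as they are.

Things in the scene. Friction and masses are not known exactly. Their poses are not given: they have to be found in the camera images.
- tray_full: Grey sheet-steel batch tray, fixed to the bench, 76 (x) x 206 (y) mm, walls 26 mm high, with three rollers, so all its places are filled (three places in a row along y, 66 mm apart). Origin: centre of its underside; its -x side faces its marker stand (and roughly the robot).
- stand_full: Marker stand (1.3 kg, loose on the bench), about 135 mm in front (-x) of tray_full, its tray. Base 140 (x) x 84 (y) x 10 mm. Two steel cheeks (26 mm in x, 6 mm thick, at y = +-35 mm, up to 79 mm) hold the hinge pin; rest posts (14 mm dia, 68 mm high) at x = -32 and +32 mm, y = 0. Origin: centre of the underside; x runs across the hinge from robot side to tray, y along it, z up.
- flag_full (a joint): Hinge of the status plate on stand_full, rad. 0: plate flat on the front rest, towards the robot (stand's -x), ring up. Grows as the free edge swings up and over: 1.57 upright, 3.14 (stop) flat on the rear rest, tick up. Stiff friction hinge: the plate stays at any angle, neither falls nor springs; 0.7 to 1.5 N at the free edge turns it. Starts between 0 and 0.1.
- flag_full_hinge (a point): Middle of that plate's hinge line, 70 mm above the bench. The plate: aluminium, 4 mm thick, 56 mm wide along the hinge, free edge 70 mm from the hinge line, which lies in its mid-plane; dark ring on one face, dark tick on the other. Flat, its underside is at 68 mm, with nothing but the base (top at 10 mm) below it from rest post to free edge: room for a fingertip.
- flag_full_edge (a point): Middle of the free edge of that plate (moves with it).
- tray_part: Grey sheet-steel batch tray, fixed to the bench, 76 (x) x 206 (y) mm, walls 26 mm high, with only two rollers, its middle place empty (three places in a row along y, 66 mm apart). Origin: centre of its underside; its -x side faces its marker stand (and roughly the robot).
- stand_part: Marker stand (1.3 kg, loose on the bench), about 135 mm in front (-x) of tray_part, its tray. Base 140 (x) x 84 (y) x 10 mm. Two steel cheeks (26 mm in x, 6 mm thick, at y = +-35 mm, up to 79 mm) hold the hinge pin; rest posts (14 mm dia, 68 mm high) at x = -32 and +32 mm, y = 0. Origin: centre of the underside; x runs across the hinge from robot side to tray, y along it, z up.
- flag_part (a joint): Hinge of the status plate on stand_part, rad. 0: plate flat on the front rest, towards the robot (stand's -x), ring up. Grows as the free edge swings up and over: 1.57 upright, 3.14 (stop) flat on the rear rest, tick up. Stiff friction hinge: the plate stays at any angle, neither falls nor springs; 0.7 to 1.5 N at the free edge turns it. Starts between 0 and 0.1.
- flag_part_hinge (a point): Middle of that plate's hinge line, 70 mm above the bench. The plate: aluminium, 4 mm thick, 56 mm wide along the hinge, free edge 70 mm from the hinge line, which lies in its mid-plane; dark ring on one face, dark tick on the other. Flat, its underside is at 68 mm, with nothing but the base (top at 10 mm) below it from rest post to free edge: room for a fingertip.
- flag_part_edge (a point): Middle of the free edge of that plate (moves with it).
- roller1: Ivory roller standing loose in tray_full: 60 mm dia, 60 mm high, a steel stud 10 mm dia rising 22 mm from its top. Origin: centre of its underside. Leave alone.
- roller2: Ivory roller standing loose in tray_full: 60 mm dia, 60 mm high, a steel stud 10 mm dia rising 22 mm from its top. Origin: centre of its underside. Leave alone.
- roller3: Ivory roller standing loose in tray_full: 60 mm dia, 60 mm high, a steel stud 10 mm dia rising 22 mm from its top. Origin: centre of its underside. Leave alone.
- roller4: Ivory roller standing loose in tray_part: 60 mm dia, 60 mm high, a steel stud 10 mm dia rising 22 mm from its top. Origin: centre of its underside. Leave alone.
- roller5: Ivory roller standing loose in tray_part: 60 mm dia, 60 mm high, a steel stud 10 mm dia rising 22 mm from its top. Origin: centre of its underside. Leave alone.
- spare_roller: Another such roller, standing on the bench between the two stands. Leave alone.
- scraper: Deburring scraper, black handle 26 mm dia and thin steel blade along its x, 200 mm long, lying in front of the robot. Origin on the bench near its middle. Leave alone.
- spanner: Steel spanner 180 mm long lying on the left of the bench. Leave alone.
- disc_pile: Pile of brown abrasive discs, 115 mm dia, 30 mm high, on the left of the bench. Leave alone.
- grinder: Hand angle grinder with an orange body, about 275 mm long and 70 mm high, lying on its disc on the right of the bench. Leave alone.
Things that resemble listed ones, but are neither listed nor needed, are in the scene too. What is shaped like the stand_full but turquoise is not meant.

How it is judged:
By the outcome, as a careful person would: the job done as asked, in the order asked, and still so for the second after the job is handed in, with the robot touching nothing.
It also fails if it takes over 42 s, if anything falls off the work surface, if the arm or the gripper's body presses on something with over 40 N, if the wrist force passes 120 N, or if a joint passes its speed limit or range.

## Working session

There is one attempt and no reset: what is moved stays moved. The work goes in short steps, each a Python script; the robot and the scene stay as the last script left them, time stands still between calls to the robot, and variables do not carry over. Pictures are saved under pics/ and viewed, at most 10 in all, crops included, and the job is handed in when it is done.

```bash
ls; mkdir -p pics; python3 - <<'E'
from cell import manip,cams
import cv2,numpy as np
for n in("scene","top"):
    c=cams.capture(n); cv2.imwrite(f"pics/{n}0.png",c["image"]); np.savez(f"{n}0.npz",**c)
    print(n,c["position"],c["orientation"],c["intrinsics"].tolist())
print(manip.state()["clock"])
E
```

```text
pics
scene [1.42331514 0.62461332 0.91253189] [-1.12646267 -2.24275962  1.09125175] [[517.892072929667, 0.0, 324.6076963202342], [0.0, 517.892072929667, 242.9884407820896], [0.0, 0.0, 1.0]]
top [ 0.50097419 -0.00645793  1.35669172] [-2.16261326  2.21682    -0.04779798] [[593.5737203284403, 0.0, 324.1068515212184], [0.0, 593.5737203284403, 239.09119026781437], [0.0, 0.0, 1.0]]
0.1
```

View pics/top0.png

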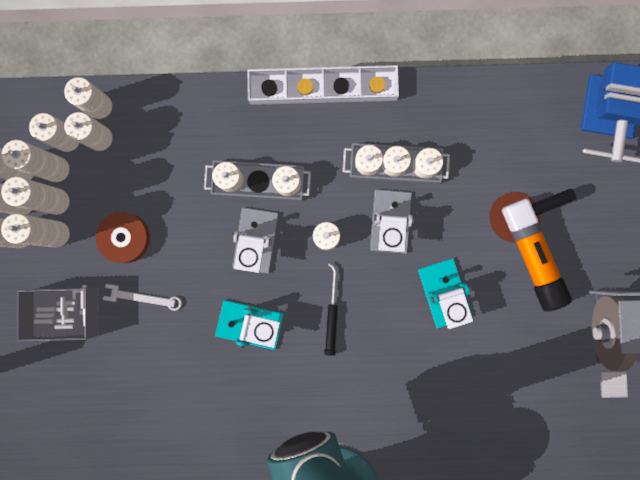

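View pics/scene0.png

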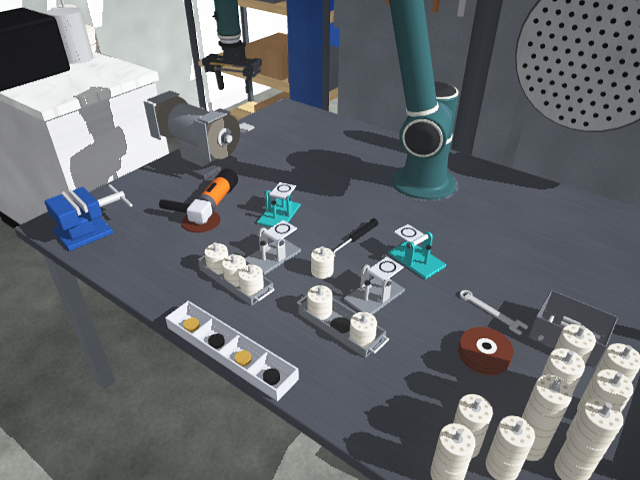

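The top view shows a full tray at (397,160) with three rollers, and a part tray at (258,180) with a dark, empty middle place. Candidates for the plate:
- Grey stand at (392,222), in front of the full tray. This is my choice.
- Grey stand at (255,240), in front of the part tray.
- Turquoise decoys at (248,325) and (446,293).

Next I'll measure the chosen one and check it in a crop.

```bash
cat > h.py <<'E'
import numpy as np,cv2
from scipy.spatial.transform import Rotation as R
def world(c):
    K=c["intrinsics"];z=c["z_map"];v,u=np.indices(z.shape)
    p=np.stack([(u-K[0,2])/K[0,0]*z,(v-K[1,2])/K[1,1]*z,z],-1)
    return p@R.from_rotvec(c["orientation"]).as_matrix().T+c["position"]
def ray(c,uv,h):
    K=c["intrinsics"];uv=np.atleast_2d(uv).astype(float)
    d=np.c_[(uv-K[[0,1],[2,2]])/K[0,0],np.ones(len(uv))]@R.from_rotvec(c["orientation"]).as_matrix().T
    return c["position"]+d*((h-c["position"][2])/d[:,2])[:,None]
E
python3 - <<'E'
from h import *
t=dict(np.load("top0.npz")); W=world(t); im=t["image"]
x0,y0,x1,y1=365,182,418,260
cv2.imwrite("pics/crop0.png",cv2.resize(im[130:270,330:460],None,fx=4,fy=4,interpolation=cv2.INTER_CUBIC))
g=im.min(-1)
roi=np.zeros(g.shape,bool);roi[y0:y1,x0:x1]=1
def rect(m,h):
    n,l,s,_=cv2.connectedComponentsWithStats(m.astype(np.uint8)); k=1+s[1:,4].argmax()
    v,u=np.nonzero(l==k); P=ray(t,np.c_[u,v],h)[:,:2]
    r=cv2.minAreaRect((P*1000).astype(np.float32)); print(r,cv2.boxPoints(r).tolist(),"z med",np.median(W[l==k][:,2]),len(u))
print("plate");rect(cv2.morphologyEx((roi&(W[...,2]>.058)&(W[...,2]<.078)).astype(np.uint8),cv2.MORPH_OPEN,np.ones((5,5))),.072)
print("plate white");rect(cv2.morphologyEx((roi&(g>170)).astype(np.uint8),cv2.MORPH_CLOSE,np.ones((7,7))),.072)
print("base");rect(roi&(W[...,2]>.005)&(W[...,2]<.1),.010)
# rollers in full tray, spare
for b in [(350,140,450,180),(310,220,342,250)]:
    m=np.zeros(g.shape,bool);m[b[1]:b[3],b[0]:b[2]]=1
    m&=(W[...,2]>.05)&(W[...,2]<.07)
    n,l,s,c=cv2.connectedComponentsWithStats(m.astype(np.uint8))
    for i in range(1,n):
        if s[i,4]>100: print("roller",ray(t,c[i],.06),s[i,4])
E
```

```text
plate
((580.0313720703125, -145.41563415527344), (53.4118766784668, 58.60841751098633), 83.7985610961914) [[548.0137329101562, -168.7997283935547], [606.2792358398438, -175.13087463378906], [612.0490112304688, -122.03153991699219], [553.7835083007812, -115.70039367675781]] z med 0.07303104868765076 462
plate white
((579.5962524414062, -142.5417022705078), (77.8348159790039, 79.05126953125), 83.32081604003906) [[535.8123779296875, -176.59774780273438], [614.3271484375, -185.79220581054688], [623.380126953125, -108.48565673828125], [544.8653564453125, -99.29119873046875]] z med 0.07390527577875972 1011
base
((608.7009887695312, -151.73355102539062), (94.86878967285156, 143.72486877441406), 82.66574096679688) [[531.3711547851562, -189.60604858398438], [673.9201049804688, -207.95364379882812], [686.0308227539062, -113.86105346679688], [543.4818725585938, -95.51345825195312]] z med 0.015373526082241962 2240
roller [[ 0.74240075 -0.12892767  0.06      ]] 1117
roller [[ 0.73446966 -0.23006534  0.06      ]] 574
roller [[ 5.77424224e-01 -3.60992682e-04  6.00000000e-02]] 558
```

View pics/crop0.png

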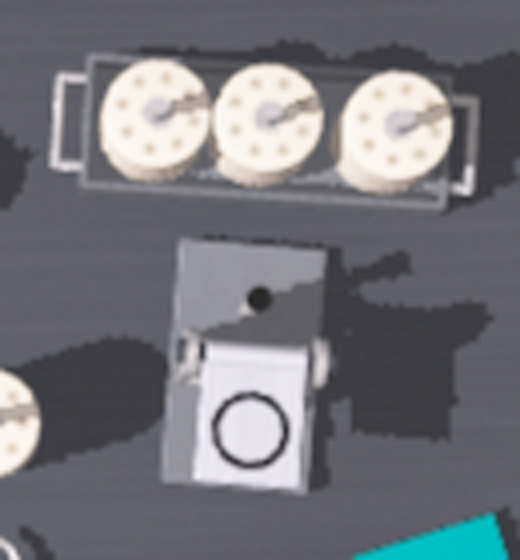

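The crop shows the chosen grey stand in front of the three-roller tray. The ring is up and the hinge line runs through crop (205,345)-(312,350), with the free edge at (193,483)-(305,493). I'll compute its pose from these corners.

```bash
python3 - <<'E'
from h import *
t=dict(np.load("top0.npz")); W=world(t); im=t["image"]; s=dict(np.load("scene0.npz"))
f=lambda l:(np.array(l,float)+.5)/4-.5+[330,130]
for name,l,h in[("base rear L,R, front L",[(180,238),(328,247),(162,480)],.01),("plate hingeL,R,freeL,R",[(205,345),(312,350),(193,483),(305,493)],.073)]:
    P=ray(t,f(l),h)[:,:2]; print(name,P.round(4).tolist(),[round(float(np.linalg.norm(P[0]-P[k])),4) for k in range(1,len(P))])
# scene depth: plate & cheeks above .05 near stand; base pts
c0=np.array([.607,-.155])
for n,c in(("top",t),("scene",s)):
    P=world(c).reshape(-1,3); q=P[np.linalg.norm(P[:,:2]-c0,axis=1)<.085]
    col=c["image"].reshape(-1,3)[np.linalg.norm(P[:,:2]-c0,axis=1)<.085]
    for nm,lo,hi in(("plate",.066,.082),("base",.005,.015)):
        k=q[(q[:,2]>lo)&(q[:,2]<hi)]
        r=cv2.minAreaRect((k[:,:2]*1000).astype(np.float32)); print(n,nm,len(k),np.round(r[0],1),np.round(r[1],1),round(r[2],1))
    k=q[(q[:,2]>.066)&(q[:,2]<.082)&(col.min(-1)[:]>150) if 0 else (q[:,2]>.066)&(q[:,2]<.082)]
    A=np.c_[k[:,:2]-c0,np.ones(len(k))]; print("slope",np.linalg.lstsq(A,k[:,2],rcond=None)[0].round(4))
x0,y0=230,205
cv2.imwrite("pics/crop1.png",cv2.resize(s["image"][205:285,230:330],None,fx=6,fy=6,interpolation=cv2.INTER_CUBIC))
E
```

```text
base rear L,R, front L [[0.6839, -0.1125], [0.6766, -0.1966], [0.5462, -0.0983]] [0.0844, 0.1384]
plate hingeL,R,freeL,R [[0.6167, -0.1194], [0.6125, -0.1772], [0.542, -0.1107], [0.5351, -0.171]] [0.058, 0.0751, 0.0965]
top plate 1031 [ 593.2 -145.3] [ 86.1 107.1] 83.5
top base 1165 [ 612.5 -155.9] [158.1 159.2] 10.9
slope [-0.0276  0.0104  0.0731]
scene plate 474 [ 593.4 -147.8] [111.6  85.9] 8.6
scene base 771 [ 603.1 -168. ] [135.5 152. ] 85.6
slope [-0.0369  0.0063  0.0738]
```

View pics/crop1.png

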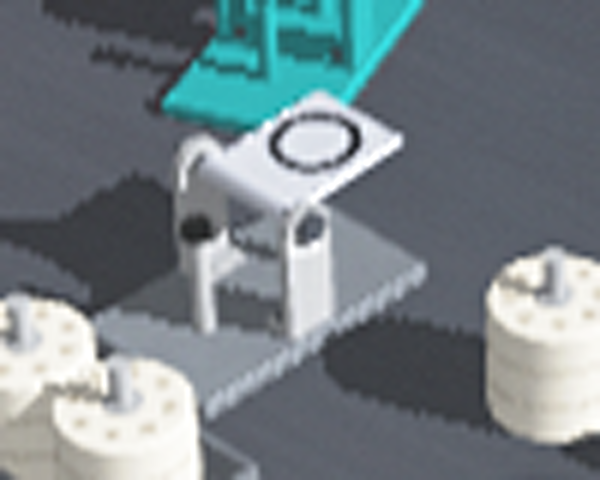

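Stand_full has its centre at about (0.611, -0.148) with yaw about -0.095. Measured sizes are 84 mm for the base width and 58 x 75 mm for the plate, which fit the description. Next I'll plan the swing with closed, tilted fingers and check IK and clearances.

```bash
cat > plan.py <<'E'
from h import *
C=np.array([.6106,-.148]); YAW=-.095; HW=.009
Rz=R.from_euler("z",YAW).as_matrix()
def pose(th,phi,s,gap=0.,back=0.,flip=1):
    """TCP pose in plane of swing: th plate angle, phi tool tilt, s tip distance from hinge, gap off the plate"""
    e=np.array([np.cos(th),-np.sin(th)]); n=np.array([np.sin(th),np.cos(th)])
    a=np.array([np.sin(phi),-np.cos(phi)]); f=np.array([np.cos(phi),np.sin(phi)])
    if n@a<0: p=-s*e-(.002+gap+(.070-s)*-(n@a)/(e@a))*n-HW*f     # edge rests on front face of finger
    else: p=-s*e-(.002+gap+HW*abs(f@n))*n
    if n@a>=0: p=p-HW*(f@e)*e*max(0,np.cos(th/2))     # front corner (not centre) at s early on
    p=p-back*a
    z=Rz@[a[0],0,a[1]]; y=flip*(Rz@[0,1,0]); x=np.cross(y,z)
    P=np.r_[C,.07]+Rz@[p[0],0,p[1]]
    return P,R.from_matrix(np.c_[x,y,z]).as_rotvec()
TH=np.radians(np.arange(0,176,12.5)); 
phi=lambda th:np.radians(45)*(1-th/np.pi)
S=lambda th:.058-.003*th/np.pi
E
python3 - <<'E'
from plan import *
from cell import manip,cams,inverse_kinematics as ik
t=dict(np.load("top0.npz")); W=world(t).reshape(-1,3)
k=W[(W[:,0]>.36)&(W[:,0]<.52)&(W[:,1]>-.34)&(W[:,1]<-.02)&(W[:,2]>.04)]
print("tall stuff in front",k.min(0),k.max(0)); k=k[k[:,2]>.06];print(k.min(0),k.max(0))
c=cams.capture("wrist"); print(np.round(c["T_tool_cam"],3).tolist())
for fl in(1,-1):
    for th in[0,.8,1.6,2.4,3.1]:
        P,r=pose(th,phi(th),S(th),flip=fl); q=ik(P,r); print(fl,th,P.round(3),None if q is None else np.round(q,2))
    P,r=pose(0,phi(0),.058,.005,.09,fl);q=ik(P,r);print(P,q)
E
```

```text
tall stuff in front [ 0.36932142 -0.31030825  0.04049029] [ 0.4810597  -0.22224901  0.08478047]
[ 0.36932142 -0.31030825  0.06044333] [ 0.4810597  -0.22224901  0.08478047]
[[0.001, -0.96, -0.281, 0.072], [1.0, 0.001, 0.0, 0.0], [-0.0, -0.281, 0.96, -0.146], [0.0, 0.0, 0.0, 1.0]]
1 0 [ 0.547 -0.142  0.05 ] [-0.45  0.03  2.52  2.17  0.3   2.27]
1 0.8 [ 0.56  -0.143  0.103] [-0.39 -0.06  2.35  0.53  0.32 -2.32]
1 1.6 [ 0.602 -0.147  0.124] [-0.33  0.06  2.12  0.16  0.59 -1.92]
1 2.4 [ 0.645 -0.151  0.111] [-0.29  0.24  1.89  0.05  0.83 -1.79]
1 3.1 [ 0.665 -0.153  0.075] [-0.26  0.41  1.73  0.    0.99 -1.74]
[ 0.48317361 -0.13585794  0.10827565] None
-1 0 [ 0.547 -0.142  0.05 ] [-0.45  0.03  2.52  2.17  0.3  -0.87]
-1 0.8 [ 0.56  -0.143  0.103] [-0.39 -0.06  2.35  0.53  0.32  0.82]
-1 1.6 [ 0.602 -0.147  0.124] [-0.33  0.06  2.12  0.16  0.59  1.23]
-1 2.4 [ 0.645 -0.151  0.111] [-0.29  0.24  1.89  0.05  0.83  1.35]
-1 3.1 [ 0.665 -0.153  0.075] [-0.26  0.41  1.73  0.    0.99  1.4 ]
[ 0.48317361 -0.13585794  0.10827565] None
```

```bash
sed -i 's/back=0.,flip=1):/back=0.,flip=-1,hd=0.):/; s/    z=Rz@\[a/    Q=Rz@R.from_euler("z",hd).as_matrix(); z=Q@[a/; s/y=flip\*(Rz@/y=flip*(Q@/' plan.py
python3 - <<'E'
from plan import *
from cell import manip,inverse_kinematics as ik
D=np.pi/180
for ph in(20,25,30,35,50,60,70):
  for hd in(0,-.15,-.25,-.35):
    o=[]
    for th,b in((0,.07),(0,0),(.6,0),(1.2,0),(1.5,0)):
        P,r=pose(th,ph*D,.060,.005 if th==0 else 0,b,-1,hd); q=ik(P,r); o.append(None if q is None else np.round(q,2).tolist())
    print(ph,hd,*[("None" if x is None else x) for x in o])
E
```

```text
20 0 [-0.37, -0.05, 2.28, 0.17, 0.59, 1.18] [-0.35, 0.1, 2.27, 0.21, 0.44, 1.14] [-0.35, 0.01, 2.22, 0.16, 0.57, 1.2] [-0.33, 0.03, 2.14, 0.14, 0.63, 1.24] [-0.33, 0.06, 2.1, 0.13, 0.64, 1.25]
20 -0.15 [-0.33, -0.06, 2.28, 0.05, 0.57, 1.45] [-0.31, 0.1, 2.27, 0.06, 0.42, 1.45] [-0.31, 0.01, 2.23, 0.04, 0.56, 1.47] [-0.3, 0.03, 2.15, 0.03, 0.62, 1.5] [-0.29, 0.05, 2.11, 0.03, 0.63, 1.51]
20 -0.25 [-0.3, -0.06, 2.28, -0.03, 0.57, 1.64] [-0.29, 0.1, 2.27, -0.05, 0.42, 1.67] [-0.29, 0.01, 2.23, -0.04, 0.56, 1.66] [-0.27, 0.03, 2.15, -0.04, 0.62, 1.67] [-0.27, 0.05, 2.11, -0.05, 0.63, 1.68]
20 -0.35 [-0.27, -0.05, 2.28, -0.11, 0.58, 1.83] [-0.26, 0.11, 2.27, -0.15, 0.43, 1.88] [-0.26, 0.01, 2.22, -0.12, 0.56, 1.84] [-0.25, 0.03, 2.14, -0.11, 0.63, 1.85] [-0.24, 0.06, 2.1, -0.11, 0.64, 1.85]
25 0 [-0.39, -0.11, 2.34, 0.26, 0.5, 1.07] [-0.37, 0.07, 2.33, 0.35, 0.34, 0.99] [-0.37, -0.02, 2.28, 0.25, 0.47, 1.1] [-0.35, -0.01, 2.2, 0.21, 0.53, 1.16] [-0.34, 0.02, 2.17, 0.2, 0.54, 1.18]
25 -0.15 [-0.34, -0.11, 2.35, 0.08, 0.47, 1.41] [-0.32, 0.06, 2.33, 0.1, 0.31, 1.41] [-0.32, -0.03, 2.29, 0.0
[... 2562 characters left out ...]
 0.4, -1.91] [-0.17, -0.05, 2.53, 3.96, 0.29, -2.19] [-0.17, -0.05, 2.47, 4.17, 0.25, -2.4] [-0.16, -0.03, 2.43, 4.22, 0.24, -2.46]
60 0 None None None [-0.47, 0.01, 2.56, 2.48, 0.54, -1.17] [-0.45, 0.02, 2.52, 2.49, 0.52, -1.17]
60 -0.15 None None None [-0.33, -0.01, 2.57, 2.99, 0.47, -1.47] [-0.31, 0.01, 2.54, 3.01, 0.45, -1.48]
60 -0.25 None None None [-0.23, -0.0, 2.57, 3.36, 0.48, -1.71] [-0.22, 0.02, 2.53, 3.38, 0.46, -1.73]
60 -0.35 None None None [-0.14, 0.02, 2.55, 3.7, 0.52, -1.91] [-0.13, 0.03, 2.51, 3.72, 0.5, -1.93]
70 0 None None None None None
70 -0.15 None None None None None
70 -0.25 None None None None None
70 -0.35 None None None None [-0.11, 0.16, 2.56, 3.57, 0.83, -1.75]
```

φ=30° with the tool heading turned -0.25 rad keeps j5 positive in one branch. The body also clears the turquoise stand and the spare roller. Next: approach, lift to about 70°, and look.

```bash
sed -i 's/Rz@\[p\[0\],0,p\[1\]\]/Rz@[p[0],.009,p[1]]/' plan.py
cat > go.py <<'E'
from plan import *
from cell import manip,cams,order,inverse_kinematics as ik
D=np.pi/180; HD=-.25
PHI=lambda th:30*D*min(1,(np.pi-th)/(120*D))
def step(th,gap=0,back=0,rate=.08,lim=10,ph=None):
    P,r=pose(th,PHI(th) if ph is None else ph,.060-.004*th/np.pi,gap,back,-1,HD)
    manip.move_linear(P,rate=rate,rot=r); s=manip.state(); F=s["contact_force"]
    print(round(s["clock"],1),round(th/D),P.round(3),"F",np.round(F,1),flush=True)
    if np.linalg.norm(F)>lim: raise SystemExit("force")
def look(n):
    for c in("top",n and "scene"):
        if c:
            k=cams.capture(c); cv2.imwrite(f"pics/{n}_{c}.png",cv2.resize(k["image"][130:270,330:460] if c=="top" else k["image"][150:310,180:380],None,fx=4 if c=="top" else 3,fy=4 if c=="top" else 3))
E
python3 - <<'E'
from go import *
manip.set_gripper(0.)
P,r=pose(0,30*D,.06,.005,.08,-1,HD); print(P)
manip.move_pose(P+[-.03,0,.17],r)
manip.move_linear(P,rate=.2); print(manip.state()["contact_force"],manip.state()["gripper_width"])
step(0,.005)
for a in(0,12,24,36,48,60,70): step(a*D)
look("a")
E
```

```text
[ 0.50414554 -0.12881553  0.11046152]
[-1.15682095 -0.51736253  0.46950855] 0.0006339015485009405
5.7 0 [ 0.544 -0.133  0.041] F [-5.2  1.3 -1. ]
5.9 0 [ 0.544 -0.133  0.046] F [-6.1  2.4  0.9]
6.3 12 [ 0.543 -0.132  0.065] F [-0.8  0.   0.1]
6.6 24 [ 0.546 -0.133  0.081] F [-0.2  0.2  0.6]
7.0 36 [ 0.552 -0.133  0.095] F [ 0.2  1.  -0.1]
7.3 48 [ 0.561 -0.134  0.106] F [ 0.5 -0.1  0.7]
7.7 60 [ 0.573 -0.135  0.115] F [0.1 0.5 0.2]
7.9 70 [ 0.582 -0.136  0.12 ] F [-1.   0.3  0.2]
```

View pics/a_scene.png

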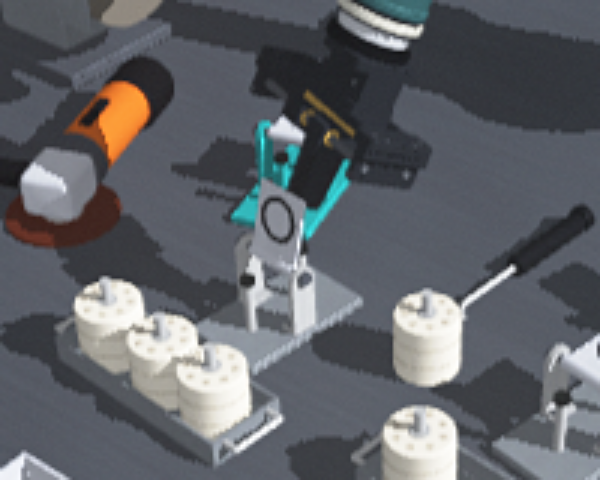

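The plate is up at about 70° (crop 278,220), ring facing the tray, with the fingertip behind it. I'll continue over the top and press down gently to the stop.

```bash
python3 - <<'E'
from go import *
for a in(80,90,100,112,124,136,148,158,166,172,176): step(a*D)
F0=manip.state()["contact_force"]
P,r=pose(np.pi,0,.056,0,0,-1,HD)
for dz in(.003,.001,0,-.001,-.002,-.003,-.004):
    manip.move_linear(P+[0,0,dz],rate=.03,rot=r); F=manip.state()["contact_force"]; print(dz,np.round(F,1))
    if F[2]>5: break
manip.move_linear(P+[0,0,.13],rate=.15)
manip.move_pose(np.array([.40,-.13,.38]),r)
print(manip.state()["clock"])
look("b")
t=cams.capture("top"); np.savez("top1.npz",**t); W=world(t)
k=W[(np.hypot(W[...,0]-.66,W[...,1]+.153)<.02)]; print("plate z",np.median(k[:,2]))
A=np.c_[k[:,:2]-[.66,-.153],np.ones(len(k))]; print("slope",np.linalg.lstsq(A,k[:,2],rcond=None)[0].round(4))
E
```

```text
8.3 80 [ 0.591 -0.137  0.124] F [-0.3 -0.3 -0.2]
8.6 90 [ 0.601 -0.138  0.126] F [-0.7  0.  -0.5]
8.8 100 [ 0.611 -0.139  0.126] F [ 0.2 -0.6  0.7]
9.2 112 [ 0.623 -0.14   0.124] F [-1.  -0.1  0.1]
9.5 124 [ 0.635 -0.141  0.119] F [-0.9  0.4  0.1]
9.8 136 [ 0.645 -0.142  0.113] F [ 0.   0.8 -0.2]
10.1 148 [ 0.654 -0.143  0.104] F [ 0.2 -1.2 -1. ]
10.4 158 [ 0.66  -0.144  0.095] F [0.1 1.  0.5]
10.6 166 [ 0.664 -0.144  0.087] F [ 0.3 -0.9 -0.1]
10.9 172 [ 0.666 -0.144  0.081] F [ 0.  -0.2  0.1]
11.1 176 [ 0.667 -0.144  0.076] F [-1.   0.1  0.6]
0.003 [-0.8 -0.  -0.2]
0.001 [ 0.3 -0.   0.5]
0 [-1.4 -0.2  3.3]
-0.001 [-3.9  0.9  7.7]
14.3667
plate z 0.07202365643787811
slope [0.0085 0.0027 0.0719]
```

View pics/b_top.png

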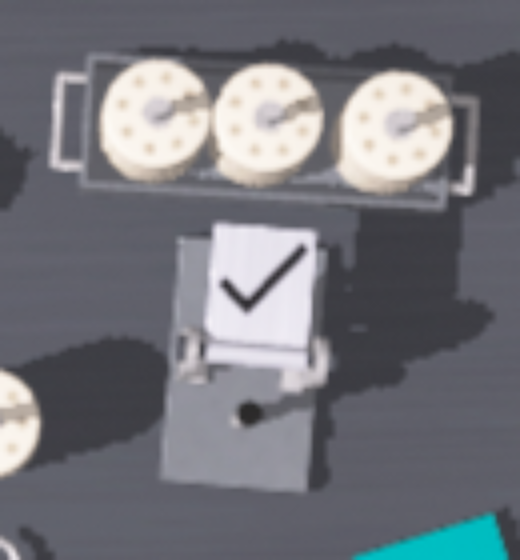

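View pics/b_scene.png

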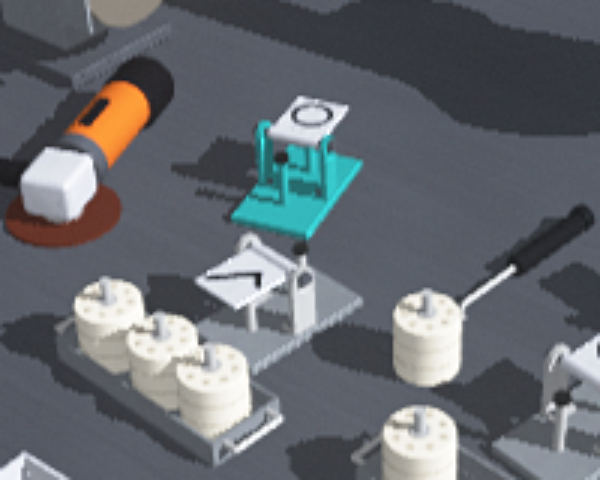

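The tick is up at crop (265,280). The plate lies flat at z = 72 mm with a slope under 0.01. The base corners (180,238) and (162,480) have not moved, and the arm is clear.

```bash
python3 -c "
from cell import order; print(order.close_job())"
```

```text
the job is handed in; nothing more can be done
None
```

The status plate on the full tray's stand now lies flat on its rear rest with the tick up, the stand did not visibly move, the arm is clear, and the job was handed in at about 14.5 s.

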